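# Spring check of dressing forceps

### The arm

A 7-joint arm with a two-finger parallel gripper is mounted at the origin on the work surface. World frame = base frame: x ahead of the robot, y to its left, z up, the work surface at z = 0. Lengths are in mm, angles in rad, forces in N, time in s.
With the tool pointing down it reaches from about 425 to 875 mm from the base axis. Payload 4.7 kg.
Tool frame: the origin (TCP) lies midway between the tips of the shut fingers; the grasp point (between the pads) lies 19 mm behind it; z points along the fingers, y is the direction in which the jaws open and shut (so a half turn about z gives the same grasp; the last joint's range is limited). The gripper opens to 85 mm and grips with 20 to 120 N. Pads are 22 mm wide; open, the fingers measure 114 mm over their backs; the gripper's body (76 mm by 85 mm) begins 54 mm behind the grasp point. The pads swing forward as they close: fully open they stand 13 mm farther back than shut.
Start: joints at [1.256, 0.321, -0.07, 1.45, 0.023, 1.371, -0.057], TCP at [209.87, -615.207, 231.349] pointing down, gripper open.
Joint ranges: [-2.86, 2.86], [-0.3, 2.09], [-1.38, 1.24], [0.06, 2.45], [-1.56, 4.7], [0.09, 2.05], [-2.69, 2.69]. Speed limits (rad/s): [2.57, 2.57, 3.14, 3.14, 3.14, 3.14, 3.14].

### API

Orientations are given as a rotation vector (axis times angle).
In Python, from rig import robot gives the robot as it stands.
- The arm moves only by the tool drive_tool, never from a script. Its argument "steps" is text: rows parted by semicolons, each of 7 numbers parted by spaces: the shift along the tool's x, y, z in mm, then the turn, a rotation vector about the tool's x, y, z in rad, then the opening, from 0 (shut) to 1 (fully open). A call has 1 to 20 rows; each row is the pose to reach, as a shift and turn from the pose commanded when the call began, along the tool's axes at that moment; what a row does not reach only later rows make up. A row lasts 1/12 s, in which the tool goes at most 41.7 mm and 7.16 degrees, less where a joint would pass 70% of its speed; a pose out of reach is approached as far as the arm can. A call with a gripper value outside its range is refused whole. The fingers move at their own pace and stop on an object; "newtons" is the grip in N (left out, the last holds). Time passes only in rows, so rows that repeat a pose let the fingers close. It gives the time, the measured TCP pose, the force and the opening at its end, in the units of the state.
- robot.get_obs(): the state, without advancing time (a new reading comes with each control period).
- robot.capture(name): name is "scene" or "side" or "wrist"; returns a dict with "frame" (420x560x3 uint8, blue, green, red), "depth" (420x560 float32, mm along the optical axis (not along the pixel's ray), 0 where there is no reading), "camera_matrix" (3x3 intrinsics, pixels), "dist_coeffs" ([k1, k2, p1, p2, k3] as OpenCV has them; the pictures are not rectified), "R" (3x3) and "t" (3): a world point X has camera coordinates R X + t. Camera axes: x right, y down, z forward; pixel columns grow to the right and rows downward; lengths in mm; the calibration is good to about 2 mm. A picture is of the moment at which its call begins.
- robot.hand_in(): hands the job in, once; it reports no verdict.
The state is a dict: "clock": time; "q": joint angles; "qvel": joint speeds; "joint_efforts": joint torques, N m; "tool_pos": TCP position; "orientation": TCP orientation; "force": force on the tool from outside, world axes, zero at the start; "torque": the same for the moment, N m; "gripper_width": finger opening in mm.
Only numpy, scipy, OpenCV 4.12 (cv2) and the standard library are available. Lean on these libraries where they do the work, as an engineer would, in place of code of your own. Each camera call takes 0.05 s, during which the arm holds its last target.

### The job

Check the sprung forceps in the check stand: first slide the orange transport lock by its black knob all the way to its end stop at the heel, then squeeze the two green plates between the gripper's fingers until the gap between the tips is as wide as the distance between the two red lines on the gauge plate lying under the tips. Finish while still holding the forceps squeezed steadily at that gap, without letting go; never let the tips close onto each other, leave the lock at its stop and do not disturb the things standing around.

Things in the scene. Friction and masses are not known exactly. Their poses are not given: they have to be found in the camera images.
- stand: white check stand, fixed, base 265 x 110 x 12 mm. It holds sprung forceps by the heel, level, long axis along the stand's x, tips to +x, arms at +y and -y. Origin on the worktop under the middle of the squeeze plates; z up. Heel clamp at x -127 to -87 mm, 70 mm high; gauge pedestals 44 mm high at x 72 to 118 mm, y -29 to 29 and (parking place) -114 to -56 mm; rails at y -38 and 38 mm, 18 mm high
- squeeze (a point): fixed point midway between the two squeeze plates at their mid height, 60 mm above the worktop: the place to squeeze. With the lock at its stop, fingers closing along the stand's y can come down here from above on both plates, with 29 mm of free space under the plates. Axes as the stand's
- tips_mid (a point): fixed point midway between the forceps' tips, 60 mm above the worktop, 90 mm from squeeze along the stand's +x; the gauge plate within 30 mm of it (seen from above) is the one under the tips
- lock (a joint): orange transport lock, a yoke over the squeeze plates: 50 mm long (x), cheeks 80 mm wide over all (y), top face 86 mm above the worktop, with a knob on it. Slides along the stand's -x: 0 (plates covered) to 0.07 m (end stop at the heel, red stop blocks); starts at 0 to 0.012; 1.5 N of friction, stays where left. While it covers the plates no finger gets at them
- lock_knob (a point): top centre of the lock's black upright round knob, 18 mm diameter, standing from 86 to 120 mm above the worktop; this point is on its axis at 120 mm. Moves with the lock; axes as the stand's
- turn_l (a joint): angle of the steel forceps arm on the stand's +y side, rad: 0 open (rest), grows as it is squeezed in, 0.11 closed. Turns about an upright axis at the heel, 100 mm behind squeeze and 190 mm behind the tips. Sprung open, 5 Nm/rad with 0.15 Nm preload: 4 to 6 N per arm at the plates at the wanted gaps. Tip gap = 44 mm - 190 mm x (turn_l + turn_r)
- turn_r (a joint): the same for the arm on the stand's -y side
- blade_l: the +y forceps arm, origin on its axis at the heel. On its outside a ribbed lime-green squeeze plate, 40 mm long (x), 6 mm thick, 26 mm high (47 to 73 mm above the worktop), its middle beside squeeze. Width over the outer faces of both plates at squeeze: 45 mm open, 33.4 mm at a tip gap of 22 mm, 28.2 mm at a tip gap of 12 mm (0.526 mm per mm of gap)
- blade_r: the same for the -y arm, with its green plate
- tip_l (a point): inner face of the tip of the +y arm, 60 mm above the worktop; the tip gap is the horizontal distance from here to tip_r, 44 mm when open
- tip_r (a point): inner face of the tip of the -y arm
- gauge_narrow: blue gauge plate with a white field and two red lines 12 mm apart (centre to centre), running along the stand's x. 42 x 54 x 6 mm, fixed; its underside (origin, at its centre) is 44 mm above the worktop. Lies either under the tips or parked on the wing
- gauge_wide: yellow gauge plate, as the other but with its two red lines 22 mm apart
- tape_roll: paper-coloured roll of tape lying flat beside the stand, 60 mm across, 25 mm high, origin centre of underside; bystander
- steel_cup: small steel cup beside the stand, 60 mm across, 55 mm high, origin centre of underside; bystander
- vial: small vial with red cap beside the stand, 26 mm across, 45 mm high, origin centre of underside; bystander
- disinfectant: bottle 64 mm across, 150 mm high, origin centre of underside; bystander
- dressing_box: blue carton 90 x 120 x 55 mm, origin centre of underside; bystander
- bowl: steel bowl 140 mm across, 50 mm high, origin centre of underside; bystander
- swab_jar: glass jar with steel cap, 72 mm across, 90 mm high, origin centre of underside; bystander

How it is judged:
By the outcome, as a careful person would: the job done as asked, in the order asked, and still so for the second after the job is handed in, while the arm keeps its last pose, push and grip.
It also fails if it takes over 40 s, if anything falls off the work surface, if the arm or the gripper's body presses on something with over 40 N, if the wrist force passes 120 N, or if a joint passes its speed limit or range.

## Working session

There is one attempt and no reset: what is moved stays moved. The work goes in short steps, Python scripts to look and compute and a tool call to move; the robot and the scene stay as the last step left them, time stands still between calls to the robot, and variables do not carry over. Pictures are saved under pics/ and viewed, and the job is handed in when it is done.

Besides the shell and the picture viewer there is one more tool, called after ">>>" in YAML: its name, and indented under it one key for each argument. drive_tool: Moves the arm, as the interface text tells. Its arguments: {"type":"object","properties":{"steps":{"type":"string"},"newtons":{"type":"number"}},"required":["steps"]}

```bash
ls; mkdir -p pics; cat > h.py <<'E'
import numpy as np, cv2, pickle
from rig import robot
def cap(n,tag):
    c=robot.capture(n); cv2.imwrite(f'pics/{tag}.png',c['frame']); pickle.dump(c,open(f'pics/{tag}.pkl','wb')); return c
def ld(tag): return pickle.load(open(f'pics/{tag}.pkl','rb'))
def ray(c,uv):
    p=cv2.undistortPoints(np.array(uv,float).reshape(-1,1,2),np.array(c['camera_matrix']),np.array(c['dist_coeffs'])).reshape(-1,2)
    d=np.c_[p,np.ones(len(p))]; return d
def at_z(c,uv,z):
    R=np.array(c['R']);t=np.array(c['t']).ravel(); o=-R.T@t; d=ray(c,uv)@R
    return o+d*((z-o[2])/d[:,2])[:,None]
def at_d(c,uv):
    R=np.array(c['R']);t=np.array(c['t']).ravel(); r=ray(c,uv)
    dd=np.array([c['depth'][int(round(v)),int(round(u))] for u,v in np.array(uv).reshape(-1,2)])
    return (r*dd[:,None]-t)@R
def cloud(c):
    h,w=c['depth'].shape; u,v=np.meshgrid(np.arange(w),np.arange(h))
    uv=np.c_[u.ravel(),v.ravel()]; R=np.array(c['R']);t=np.array(c['t']).ravel()
    P=(ray(c,uv)*c['depth'].ravel()[:,None]-t)@R; P[c['depth'].ravel()==0]=np.nan
    return P.reshape(h,w,3)
E
python3 - <<'E'
from h import *
for n in ['scene','side','wrist']: cap(n,n+'0')
a=[cv2.imread(f'pics/{n}0.png') for n in ['scene','side','wrist']]
print(robot.get_obs())
E
```

```text
pics
{'clock': 0.15, 'q': array([ 1.2560826 ,  0.32166218, -0.070063  ,  1.45139878,  0.02258561,
        1.37082191, -0.05692747]), 'qvel': array([ 0.00012713, -0.00301068,  0.00175412, -0.00527149, -0.00038326,
       -0.00116081, -0.00089178]), 'joint_efforts': array([-3.52968655e-04, -4.94094658e+01, -3.83064095e-01, -3.14685452e+01,
        1.29775566e-02,  8.28801800e-03,  2.27150139e-05]), 'tool_pos': array([ 209.71221386, -614.80073073,  230.4664379 ]), 'orientation': array([-3.09778820e+00, -5.13894306e-01,  5.10728248e-04]), 'force': array([-0.23506756, -0.06936859, -0.59988882]), 'torque': array([ 0.09295316,  0.026461  , -0.00351626]), 'gripper_width': 85.50176417764916}
```

View pics/scene0.png

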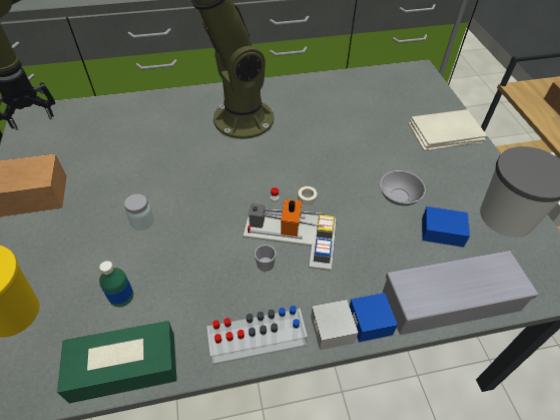

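View pics/side0.png

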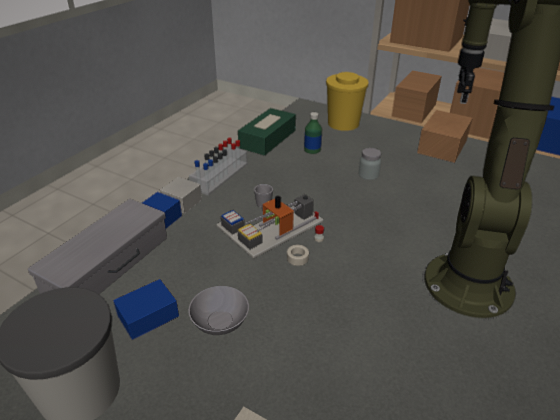

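View pics/wrist0.png

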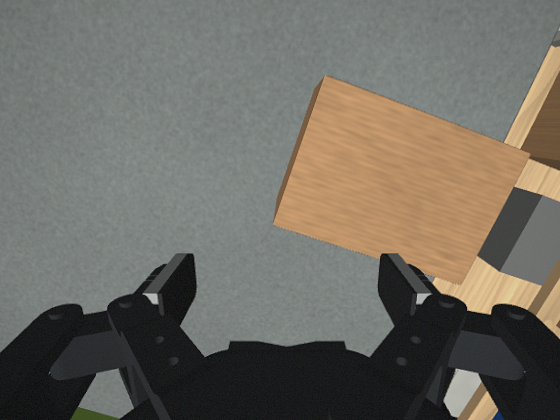

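The scene picture shows the stand around (290,225), with the heel at (257,213), the orange lock at (291,215), a yellow gauge at (326,224) and a blue one at (323,250). I'll zoom in and measure.

```bash
python3 - <<'E'
from h import *
a=cv2.imread('pics/scene0.png')[170:280,230:350]; cv2.imwrite('pics/sc_z.png',cv2.resize(a,None,fx=5,fy=5,interpolation=cv2.INTER_CUBIC))
a=cv2.imread('pics/side0.png')[170:270,200:340]; cv2.imwrite('pics/si_z.png',cv2.resize(a,None,fx=5,fy=5,interpolation=cv2.INTER_CUBIC))
c=ld('scene0');P=cloud(c)
for n,uv in dict(knob=(292,205),yel=(326,224),blue=(323,250),heel=(257,213),cup=(264,256),tape=(308,193),vial=(275,192)).items():
    print(n,P[uv[1],uv[0]].round(1))
c=ld('side0');P=cloud(c)
for n,uv in dict(knob=(278,201),yel=(250,236),blue=(232,221),heel=(304,204)).items():
    print(n,P[uv[1],uv[0]].round(1))
E
```

```text
knob [543.4  57.6 118.5]
yel [578.4 151.7  53.1]
blue [664.8 118.9  54.3]
heel [513.5 -37.   70.4]
cup [620.7 -37.6   7.3]
tape [4.064e+02 1.452e+02 1.000e-01]
vial [422.4  34.2  46.1]
knob [531.8  60.  109.5]
yel [555.3 171.   51.1]
blue [635.8 141.2  51.6]
heel [487.2 -15.3  69.2]
```

View pics/sc_z.png

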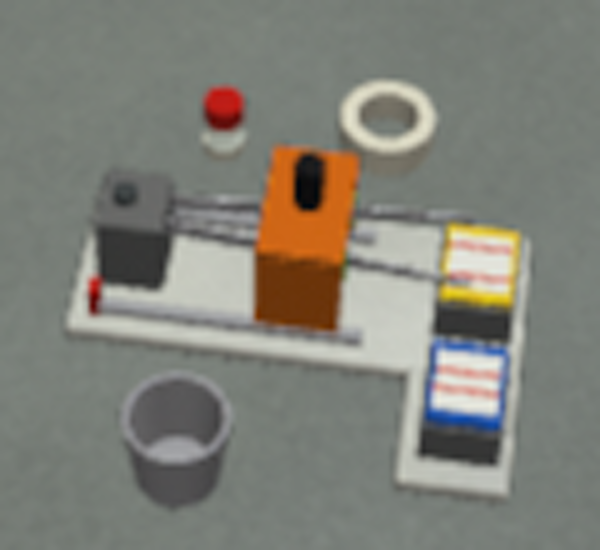

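View pics/si_z.png

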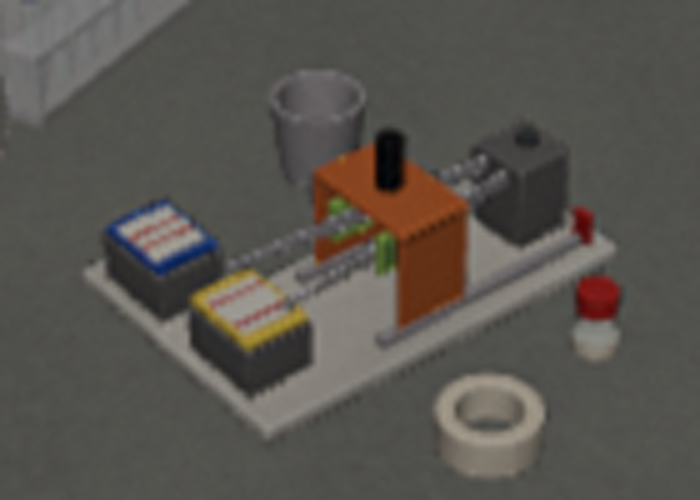

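The yellow gauge (wide, 22 mm) is the one under the tips; the blue one is parked on the wing. Next I'll estimate the stand pose and plan a hover above it for the wrist camera.

```bash
python3 - <<'E'
from h import *
from scipy.spatial.transform import Rotation as Ro
for n in ['scene0','side0']:
    c=ld(n);P=cloud(c);hsv=cv2.cvtColor(c['frame'],cv2.COLOR_BGR2HSV)
    roi=np.linalg.norm(P[...,:2]-[545,65],axis=2)<180
    for name,lo,hi,zr in [('yel',(22,120,60),(32,255,255),(46,56)),('blue',(105,120,60),(125,255,255),(46,56)),('lock',(5,150,60),(18,255,255),(80,92)),('dark',(0,0,30),(180,60,110),(66,74))]:
        m=roi&(cv2.inRange(hsv,lo,hi)>0)&(P[...,2]>zr[0])&(P[...,2]<zr[1])
        q=P[m]; 
        if len(q)<5: print(n,name,len(q)); continue
        r=cv2.minAreaRect(q[:,:2].astype(np.float32))
        print(n,name,len(q),np.round(r[0],1),np.round(r[1],1),round(r[2],1),'z',q[:,2].mean().round(1))
o=robot.get_obs(); M=Ro.from_rotvec(o['orientation']).as_matrix(); print(M.round(3))
c=ld('wrist0');R=np.array(c['R']); print('cam center in tool', M.T@(-R.T@np.array(c['t']).ravel()-o['tool_pos']),'\ncam axes in tool',(R@M).round(3), c['camera_matrix'])
E
```

```text
scene0 yel 65 [570.5 152.3] [42.3 56.6] 68.9 z 51.1
scene0 blue 47 [651. 123.] [40.4 54.8] 70.1 z 51.3
scene0 lock 314 [536.6  58.3] [49.5 83.3] 69.6 z 87.6
scene0 dark 119 [505.1 -20.5] [74.6 44.7] 78.0 z 70.9
side0 yel 72 [553.  117.5] [123.7  56.5] 65.6 z 49.9
side0 blue 46 [649.2 123.9] [42.2 55.1] 74.0 z 50.0
side0 lock 267 [533.   59.4] [49.2 81.7] 70.5 z 86.8
side0 dark 129 [526.4  41.3] [208.5  49.9] 71.3 z 70.2
[[ 0.946  0.323 -0.001]
 [ 0.323 -0.946  0.001]
 [-0.    -0.002 -1.   ]]
cam center in tool [  68.14468163   -1.35007186 -143.00675682] 
cam axes in tool [[ 0.001  1.     0.002]
 [-0.964  0.001 -0.265]
 [-0.265 -0.001  0.964]] [[306.99326574   0.         286.69374695]
 [  0.         306.99326574 205.97940582]
 [  0.           0.           1.        ]]
```

>>> drive_tool:
  steps: "530 -535 -20 0 0 -0.89 1;530 -535 -20 0 0 -0.89 1;530 -535 -20 0 0 -0.89 1;530 -535 -20 0 0 -0.89 1;530 -535 -20 0 0 -0.89 1;530 -535 -20 0 0 -0.89 1;530 -535 -20 0 0 -0.89 1;530 -535 -20 0 0 -0.89 1;530 -535 -20 0 0 -0.89 1;530 -535 -20 0 0 -0.89 1;530 -535 -20 0 0 -0.89 1;530 -535 -20 0 0 -0.89 1;530 -535 -20 0 0 -0.89 1;530 -535 -20 0 0 -0.89 1;530 -535 -20 0 0 -0.89 1;530 -535 -20 0 0 -0.89 1;530 -535 -20 0 0 -0.89 1;530 -535 -20 0 0 -0.89 1;530 -535 -20 0 0 -0.89 1;530 -535 -20 0 0 -0.89 1"

```text
clock: 1.82
tool_pos: [538.7, 65.9, 251.0]
orientation: [-2.568, -1.805, -0.001]
force: [0.7, -1.0, -0.4]
gripper_width: 85.3
```

```bash
python3 - <<'E'
from h import *
cap('wrist','wrist1'); o=robot.get_obs(); print(o['tool_pos'],o['orientation'],np.abs(o['qvel']).max(),o['q'])
E
```

```text
[538.42238398  63.04698049 250.78033023] [-2.57297457e+00 -1.80101063e+00  1.47320763e-03] 0.04358091959475982 [ 0.59241761  0.14942604 -0.82786911  1.66709756  0.11148935  1.37541594
 -0.60111257]
```

View pics/wrist1.png

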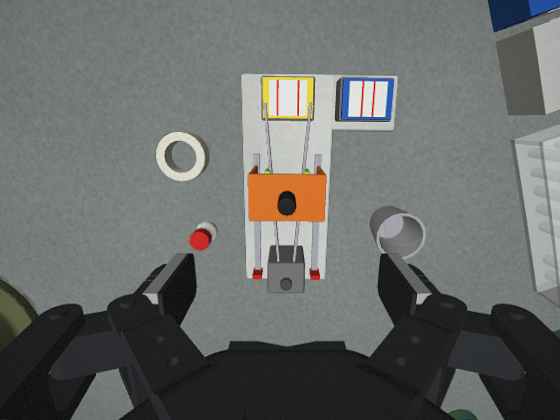

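The wrist picture shows the stand square on: yellow gauge at (288,98) under the tips, blue at (367,98) parked, knob at (287,203), heel clamp at (286,270). Now to measure.

```bash
cat > meas.py <<'E'
from h import *
from scipy.spatial.transform import Rotation as Ro
import sys
def run(tag):
    c=ld(tag);P=cloud(c);hsv=cv2.cvtColor(c['frame'],cv2.COLOR_BGR2HSV)
    roi=np.linalg.norm(P[...,:2]-[538,63],axis=2)<180
    out={}
    for name,lo,hi,zr in [('yel',(22,120,60),(32,255,255),(46,56)),('blue',(105,120,60),(125,255,255),(46,56)),('lock',(5,150,60),(18,255,255),(80,92)),('knob',(0,0,0),(180,255,70),(115,125)),('heel',(0,0,30),(180,60,150),(66,74))]:
        m=roi&(cv2.inRange(hsv,lo,hi)>0)&(P[...,2]>zr[0])&(P[...,2]<zr[1])
        n,l,s,_=cv2.connectedComponentsWithStats(m.astype(np.uint8))
        if n<2: continue
        m=l==1+s[1:,4].argmax(); q=P[m]
        vu=np.argwhere(m)[:,::-1]; q2=at_z(c,vu,{'yel':50,'blue':50,'lock':86,'knob':120,'heel':70}[name])[:,:2]
        r=cv2.minAreaRect(q2.astype(np.float32))
        out[name]=np.array(r[0])
        print(name,len(q),np.round(r[0],1),np.round(r[1],1),round(r[2],1),'z',np.median(q[:,2]).round(1),'mean',q2.mean(0).round(1))
    return c,P,out
E
python3 - <<'E'
from meas import *
c,P,o=run('wrist1')
d=o['blue']-o['yel']; print(np.linalg.norm(d)); y=-d/np.linalg.norm(d); x=np.array([y[1],-y[0]]); print('yaw',np.degrees(np.arctan2(x[1],x[0])))
d=o['yel']-o['heel'];print(np.linalg.norm(d),'yaw2',np.degrees(np.arctan2(d[1],d[0])))
sq=o['yel']-95*x; print('sq',sq,'lock', (sq-o['lock'])@x,(sq-o['lock'])@y, 'knob',(sq-o['knob'])@x,(sq-o['knob'])@y)
ob=robot.get_obs();M=Ro.from_rotvec(ob['orientation']).as_matrix(); print('toolx yaw',np.degrees(np.arctan2(M[1,0],M[0,0])), ob['tool_pos'])
a=c['frame'][60:290,230:410];cv2.imwrite('pics/w1z.png',cv2.resize(a,None,fx=2.6,fy=2.6,interpolation=cv2.INTER_CUBIC))
# knob depth map
print(P[190:216,287,2].round(0))
E
```

```text
yel 637 [571.  154.7] [41.6 54.1] 70.2 z 50.6 mean [572.6 157.5]
blue 678 [650.2 125.2] [41.7 54. ] 69.3 z 50.5 mean [648.7 125.7]
lock 3178 [536.2  60.4] [48.9 79.1] 70.3 z 86.3 mean [536.5  61.5]
knob 272 [536.6  61.3] [17.2 15.8] 70.3 z 120.1 mean [536.5  61.2]
heel 1048 [501.4 -32.5] [40.2 43.7] 70.3 z 70.0 mean [501.7 -31.6]
84.55404192443059
yaw 69.61269164831597
199.701075974445 yaw2 69.61050388271748
sq [537.85954265  65.6090506 ] lock 5.462089183216547 0.27964408348441633 knob 4.477758499610731 0.3065902903764237
toolx yaw 69.98191024012273 [538.42238398  63.04698049 250.78033023]
[ 91.  95.  99. 102. 107. 112. 117. 118. 120. 121. 120. 121. 120. 122.
 121. 120. 121. 119. 120. 120. 120. 120. 120. 121. 120.  87.]
```

View pics/w1z.png

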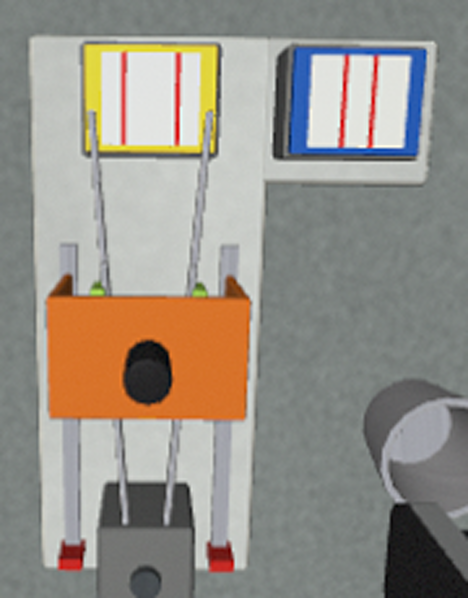

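>>> drive_tool:
  steps: "-2.3 -1.1 40 0 0 0 0.6;-2.3 -1.1 80 0 0 0 0.6;-2.3 -1.1 110 0 0 0 0.6;-2.3 -1.1 135 0 0 0 0.6;-2.3 -1.1 150 0 0 0 0.6;-2.3 -1.1 157 0 0 0 0.6;-2.3 -1.1 157 0 0 0 0.6;-2.3 -1.1 157 0 0 0 0.6;-2.3 -1.1 157 0 0 0 0.6"
  newtons: 25

```text
clock: 2.62
tool_pos: [537.9, 59.8, 95.7]
orientation: [2.576, 1.796, 0.002]
force: [0.0, -0.3, 0.2]
gripper_width: 51.4
```

```bash
python3 - <<'E'
from h import *
cap('wrist','wrist2'); o=robot.get_obs(); print(o['tool_pos'],o['force'],o['gripper_width'])
E
```

```text
[537.96785467  60.05166773  95.80224595] [0.28704553 0.04279388 0.40973825] 51.14064251030339
```

View pics/wrist2.png

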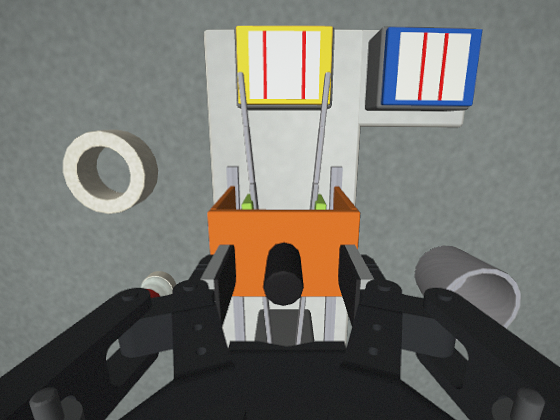

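The knob sits between the fingers (knob at (285,270), pads at about x=233 and 343), slightly off-centre. I'll recentre and grip.

>>> drive_tool:
  steps: "0.7 -1.6 2 0 0 0 0.6;0.7 -1.6 2 0 0 0 0.3;0.7 -1.6 2 0 0 0 0;0.7 -1.6 2 0 0 0 0;0.7 -1.6 2 0 0 0 0;0.7 -1.6 2 0 0 0 0;0.7 -1.6 2 0 0 0 0;0.7 -1.6 2 0 0 0 0;0.7 -1.6 2 0 0 0 0;0.7 -1.6 2 0 0 0 0"
  newtons: 25

```text
clock: 3.5
tool_pos: [536.6, 61.4, 92.7]
orientation: [2.575, 1.797, 0.002]
force: [5.2, -1.9, 1.9]
gripper_width: 17.1
```

>>> drive_tool:
  steps: "-4 0 0 0 0 0 0;-9 0 0 0 0 0 0;-14 0 0 0 0 0 0;-19 0 0 0 0 0 0;-24 0 0 0 0 0 0;-29 0 0 0 0 0 0;-34 0 0 0 0 0 0;-39 0 0 0 0 0 0;-44 0 0 0 0 0 0;-49 0 0 0 0 0 0;-54 0 0 0 0 0 0;-58 0 0 0 0 0 0;-61 0 0 0 0 0 0;-62 0 0 0 0 0 0;-62 0 0 0 0 0 0;-62 0 0 0 0 0 0"

```text
clock: 4.83
tool_pos: [515.0, 3.4, 92.7]
orientation: [2.575, 1.797, 0.002]
force: [5.1, -1.5, 1.6]
gripper_width: 16.9
```

```bash
python3 - <<'E'
from h import *
cap('wrist','wrist3'); o=robot.get_obs(); print(o['tool_pos'],o['force'],o['gripper_width'], np.linalg.norm(o['tool_pos'][:2]-[536.6,61.4]))
E
```

```text
[515.04286163   3.37526857  92.7312495 ] [ 5.23133859 -1.58068887  1.34020401] 17.00791468980846 61.89975502866194
```

View pics/wrist3.png

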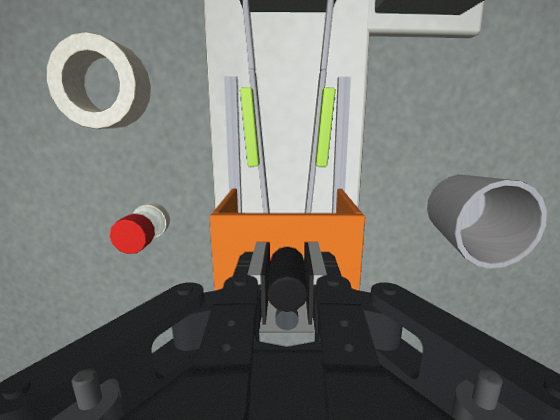

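The lock has slid and the green plates at (248,127) and (325,127) are exposed. I'll creep on until it meets the stop.

>>> drive_tool:
  steps: "-1 0 0 0 0 0 0;-2 0 0 0 0 0 0;-3 0 0 0 0 0 0;-4 0 0 0 0 0 0;-5 0 0 0 0 0 0;-5 0 0 0 0 0 0;-5 0 0 0 0 0 0"

```text
clock: 5.47
tool_pos: [514.3, 1.4, 92.8]
orientation: [-2.574, -1.8, -0.008]
force: [8.0, 3.3, -1.3]
gripper_width: 17.3
```

>>> drive_tool:
  steps: "-2 0 0 0 0 0 0;-4 0 0 0 0 0 0;-6 0 0 0 0 0 0;-6 0 0 0 0 0 0;-6 0 0 0 0 0 0;-6 0 0 0 0 0 0"

```text
clock: 5.97
tool_pos: [514.1, 1.1, 92.9]
orientation: [-2.569, -1.803, -0.021]
force: [14.4, 13.1, -7.3]
gripper_width: 16.8
```

```bash
python3 - <<'E'
from h import *
cap('wrist','wrist4');cap('scene','scene4');cap('side','side4'); o=robot.get_obs(); print(o['tool_pos'],o['force'],o['torque'],o['gripper_width'], np.linalg.norm(o['tool_pos'][:2]-[536.6,61.4]))
a=cv2.imread('pics/side4.png')[150:270,200:360]; cv2.imwrite('pics/si_z4.png',cv2.resize(a,None,fx=5,fy=5,interpolation=cv2.INTER_CUBIC))
E
```

```text
[514.18097456   1.16154283  92.90817804] [13.59252516 13.48955826 -6.75588471] [ 2.71882315 -2.79560915  0.12253949] 16.6397426985149 64.27506844813358
```

View pics/si_z4.png

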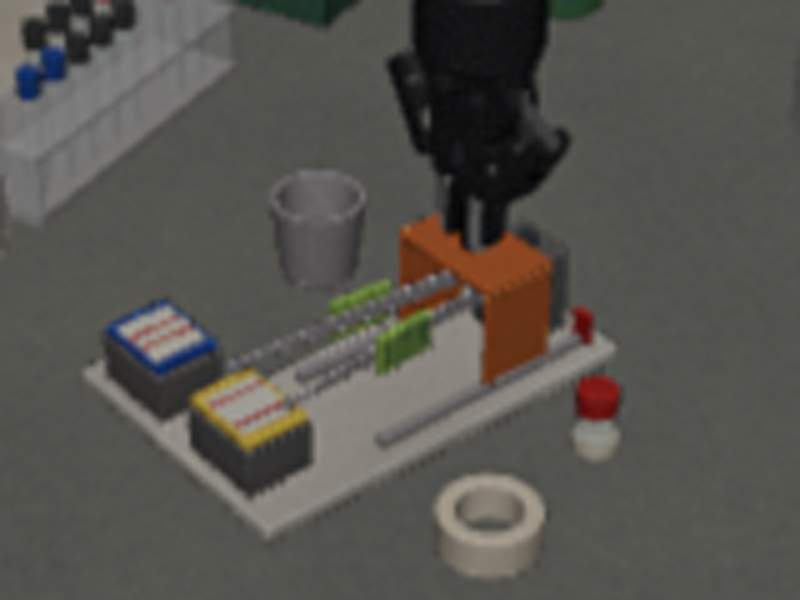

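View pics/wrist4.png

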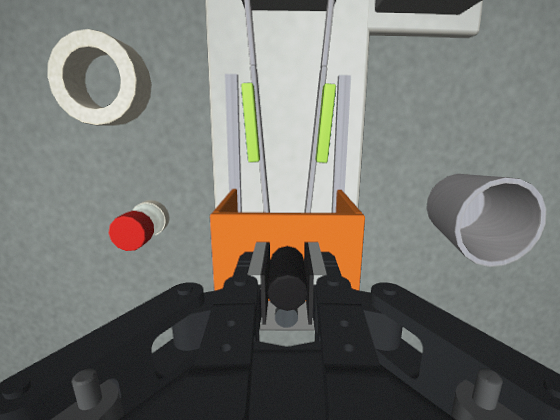

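The force rose to about 17 N with no further motion, so it's against the stop. I'll ease the push to a light one, release, lift and check the lock.

>>> drive_tool:
  steps: "2 0 0 0 0 0 0;5 0 0 0 0 0 0;6 0 0 0 0 0 0;6 0 0 0 0 0 0;6 0 0 0 0 0 0.25;6 0 0 0 0 0 0.4;6 0 0 0 0 0 0.5;6 0 0 0 0 0 0.6;6 0 0 0 0 0 0.6;6 0 -20 0 0 0 0.6;10 0 -60 0 0 0 0.6;15 0 -100 0 0 0 0.8;18 0 -100 0 0 0 0.8;18 0 -100 0 0 0 0.8;18 0 -100 0 0 0 0.8"

```text
clock: 7.37
tool_pos: [516.1, 9.9, 191.9]
orientation: [-2.576, -1.798, 0.002]
force: [0.3, -0.3, -0.1]
gripper_width: 68.4
```

```bash
python3 - <<'E'
from meas import *
cap('wrist','wrist5');cap('scene','scene5');cap('side','side5'); o=robot.get_obs(); print(o['tool_pos'],o['orientation'],o['force'],o['gripper_width'])
for t in ['wrist5','scene5','side5']: run(t)
for n,(a,b,cc,d) in dict(side5=(150,270,200,360),scene5=(170,280,230,350)).items():
  z=cv2.imread(f'pics/{n}.png')[a:b,cc:d]; cv2.imwrite(f'pics/{n}z.png',cv2.resize(z,None,fx=5,fy=5,interpolation=cv2.INTER_CUBIC))
E
```

```text
[515.47569477   9.64787649 190.75199515] [-2.57488993 -1.79658094  0.00378539] [-0.70086753 -0.35089322 -0.34034201] 68.4435775168949
yel 677 [569.5 150.1] [33.6 53.6] 69.9 z 50.5 mean [570.6 147.2]
blue 895 [649.  121.5] [33.8 54.4] 70.7 z 50.6 mean [646.  119.2]
lock 4550 [514.1   0.7] [50.8 79.3] 69.9 z 86.3 mean [514.7   1.9]
knob 422 [514.2   0.9] [18.1 15.7] 69.9 z 120.0 mean [514.2   1.2]
heel 880 [498.6 -40.8] [22.5 43.3] 69.9 z 70.2 mean [498.6 -40.4]
yel 38 [592.8 144.9] [40.2 11.4] 72.0 z 50.9 mean [592.8 145. ]
blue 34 [672.7 114.2] [38.4  7.8] 72.2 z 50.9 mean [672.9 115. ]
lock 313 [515.8  -2.1] [50.  83.4] 69.6 z 87.8 mean [519.6  -2.9]
knob 20 [516.3  -3.2] [15.2 13.3] 25.8 z 121.9 mean [515.9  -2.6]
heel 79 [498.8 -42.1] [25.7 47.7] 69.7 z 71.2 mean [498.9 -42. ]
yel 45 [552.7 165.9] [47.3 27.9] 36.8 z 50.3 mean [552.  164.2]
blue 47 [649.4 125. ] [41.7 55.7] 72.5 z 50.2 mean [641.6 132.8]
lock 254 [510.3  -0.9] [53.  85.7] 69.7 z 87.0 mean [507.8   3.1]
knob 25 [511.3   1. ] [16.4 21.6] 13.0 z 119.7 mean [5.109e+02 3.000e-01]
heel 22 [483.1 -49. ] [14.8 25.7] 27.3 z 70.3 mean [482.3 -46.1]
```

View pics/wrist5.png

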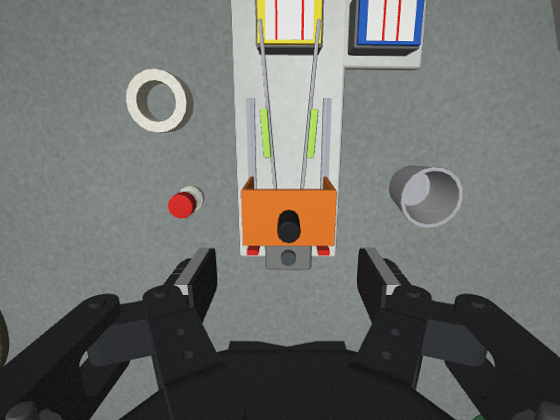

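View pics/scene5z.png

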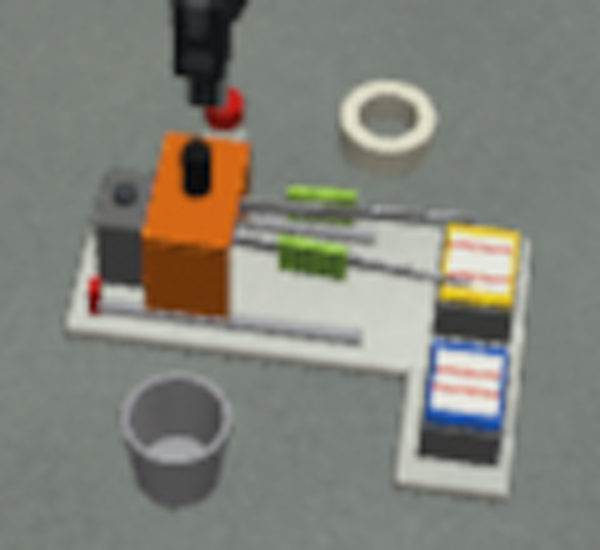

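View pics/side5z.png

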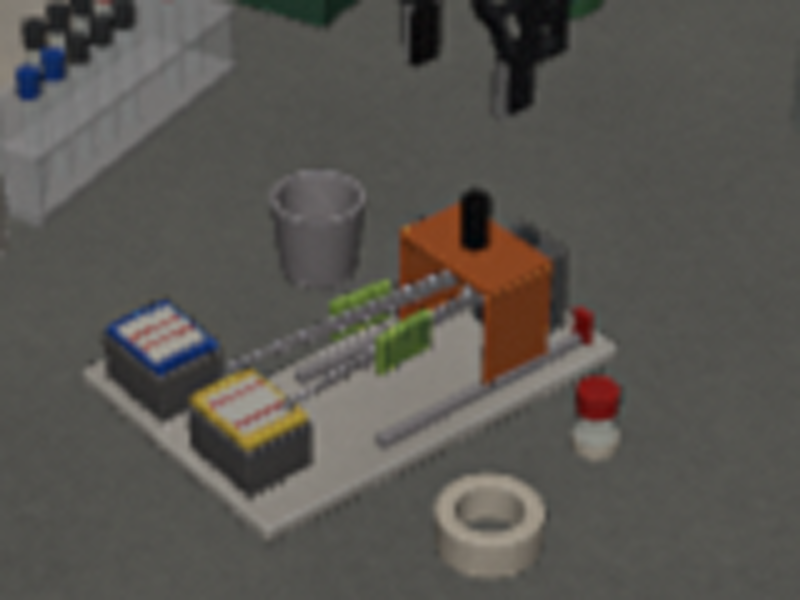

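The lock moved 64.2 mm from its start. Its knob is now 70 mm behind squeeze as computed from the gauges and heel clamp, within about 1.3 mm, so it's at the end stop. The squeeze plates are clear at wrist pixels (265,133) and (312,133). Next I'll move over squeeze and look before descending.

>>> drive_tool:
  steps: "20 1.7 0 0 0 0 0.9;45 1.7 0 0 0 0 0.9;61.5 1.7 0 0 0 0 0.9;61.5 1.7 30 0 0 0 0.9;61.5 1.7 60 0 0 0 0.9;61.5 1.7 80 0 0 0 0.9;61.5 1.7 80 0 0 0 0.9;61.5 1.7 80 0 0 0 0.9;61.5 1.7 80 0 0 0 0.9"

```text
clock: 8.27
tool_pos: [539.9, 67.3, 113.0]
orientation: [2.576, 1.798, 0.001]
force: [1.0, 0.1, 0.3]
gripper_width: 76.9
```

```bash
python3 - <<'E'
from meas import *
cap('wrist','wrist6'); o=robot.get_obs(); print(o['tool_pos'],o['orientation'],o['force'],o['gripper_width'])
M=Ro.from_rotvec(o['orientation']).as_matrix(); print('yaw',np.degrees(np.arctan2(M[1,0],M[0,0])))
c=ld('wrist6');P=cloud(c);hsv=cv2.cvtColor(c['frame'],cv2.COLOR_BGR2HSV)
m=(cv2.inRange(hsv,(35,120,60),(50,255,255))>0)&(abs(P[...,2]-73)<4)
n,l,s,ce=cv2.connectedComponentsWithStats(m.astype(np.uint8))
for i in range(1,n):
  if s[i,4]>60:
    q=at_z(c,np.argwhere(l==i)[:,::-1],73); t=(q-o['tool_pos'])@M; print(s[i],ce[i],q.mean(0).round(1),'tool',t.mean(0).round(1),t.min(0).round(1),t.max(0).round(1))
E
```

```text
[540.4033159   67.33158263 113.59865165] [2.5754648  1.79730148 0.00259452] [0.02894278 0.9436883  0.42168335] 76.8893941342633
yaw 69.8189626622992
[248 206  14  60 561] [254.61497326 235.54188948] [520.5  73.5  73. ] tool [ -1.2 -20.9  40.6] [-21.5 -24.7  40.5] [ 18.5 -17.1  40.6]
[309 206  15  61 555] [315.61801802 235.94774775] [556.8  59.9  73. ] tool [-1.4 17.9 40.6] [-22.2  13.9  40.6] [18.5 22.  40.7]
```

View pics/wrist6.png

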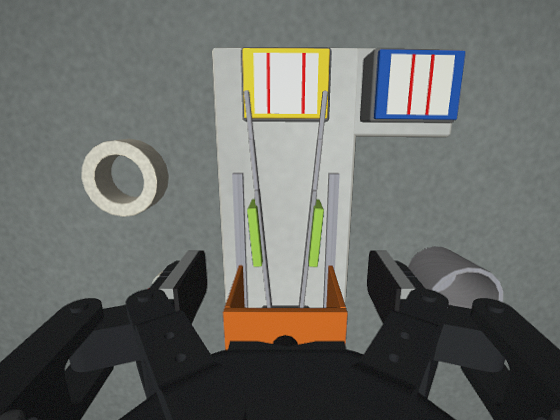

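Plates are centred at tool (-1.3, -1.5) mm with an overall width of about 46 mm, as expected. I'll correct by that much and descend.

>>> drive_tool:
  steps: "-1 -1.5 10 0 0 0 0.9;-1 -1.5 25 0 0 0 0.9;-1 -1.5 40 0 0 0 0.9;-1 -1.5 55 0 0 0 0.9;-1 -1.5 65 0 0 0 0.9;-1 -1.5 72 0 0 0 0.9;-1 -1.5 74 0 0 0 0.9;-1 -1.5 74 0 0 0 0.9;-1 -1.5 74 0 0 0 0.9;-1 -1.5 74 0 0 0 0.9"
  newtons: 20

```text
clock: 9.15
tool_pos: [538.4, 66.9, 39.1]
orientation: [2.575, 1.798, 0.002]
force: [0.5, 0.5, 0.8]
gripper_width: 76.9
```

```bash
python3 - <<'E'
from meas import *
cap('wrist','wrist7'); o=robot.get_obs(); print(o['tool_pos'],o['orientation'],o['force'],o['gripper_width'])
E
```

```text
[538.37097848  66.87353756  39.06902804] [2.57527355e+00 1.79764620e+00 1.77180458e-03] [0.07203269 0.52337959 0.25093675] 77.23410861555662
```

View pics/wrist7.png

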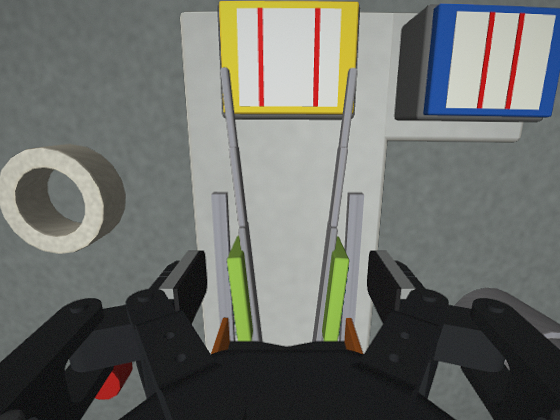

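Both tips ((224,72) and (353,72)) and the gauge lines are visible, with the plates between the pads. I'll close gradually to about 41 mm and measure.

>>> drive_tool:
  steps: "0 0 0 0 0 0 0.8;0 0 0 0 0 0 0.7;0 0 0 0 0 0 0.62;0 0 0 0 0 0 0.58;0 0 0 0 0 0 0.55;0 0 0 0 0 0 0.53;0 0 0 0 0 0 0.51;0 0 0 0 0 0 0.49;0 0 0 0 0 0 0.48;0 0 0 0 0 0 0.48;0 0 0 0 0 0 0.48;0 0 0 0 0 0 0.48;0 0 0 0 0 0 0.48"
  newtons: 20

```text
clock: 10.28
tool_pos: [537.9, 66.9, 38.4]
orientation: [2.576, 1.798, 0.001]
force: [0.4, 0.2, 4.3]
gripper_width: 41.1
```

```bash
python3 - <<'E'
from meas import *
cap('wrist','wrist8'); o=robot.get_obs(); print(o['tool_pos'],o['orientation'],o['force'],o['gripper_width'])
for k in ('wrist7','wrist8'):
  z=cv2.imread(f'pics/{k}.png')[0:120,190:390]; cv2.imwrite(f'pics/{k}z.png',cv2.resize(z,None,fx=4,fy=4,interpolation=cv2.INTER_CUBIC))
E
```

```text
[537.90480106  66.91983279  38.40601149] [2.57587716e+00 1.79819767e+00 6.09684866e-04] [ 0.16451168 -0.12618172  2.81138419] 40.7491953400065
```

View pics/wrist7z.png

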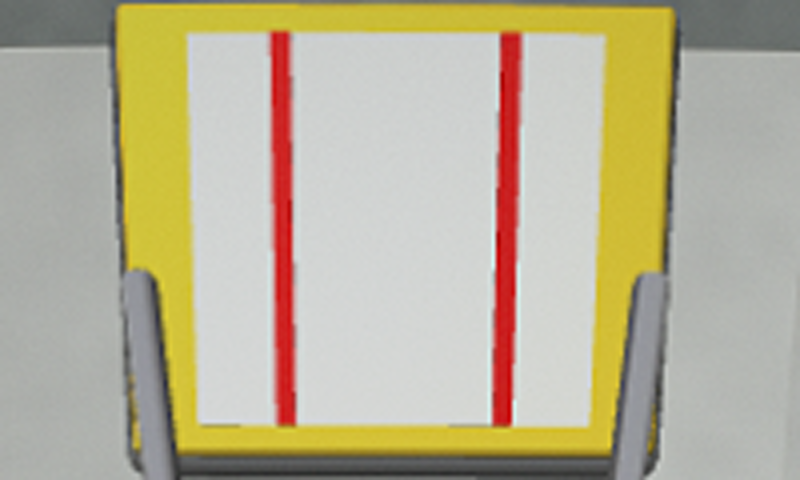

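View pics/wrist8z.png

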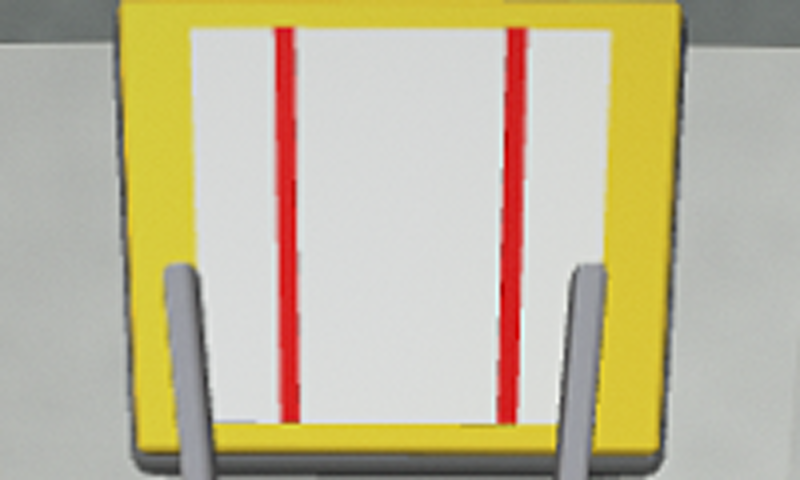

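View pics/wrist8.png

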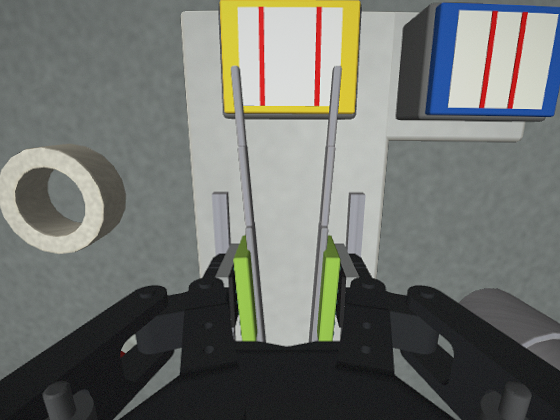

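The tip gap reads about 35 mm (the open picture gives the scale), matching the measured width. I'll close further, short of the target.

>>> drive_tool:
  steps: "0 0 0 0 0 0 0.47;0 0 0 0 0 0 0.46;0 0 0 0 0 0 0.45;0 0 0 0 0 0 0.44;0 0 0 0 0 0 0.43;0 0 0 0 0 0 0.42;0 0 0 0 0 0 0.415;0 0 0 0 0 0 0.415;0 0 0 0 0 0 0.415;0 0 0 0 0 0 0.415;0 0 0 0 0 0 0.415;0 0 0 0 0 0 0.415"
  newtons: 20

```text
clock: 11.33
tool_pos: [537.9, 67.0, 38.4]
orientation: [2.576, 1.798, 0.001]
force: [2.1, 1.8, 5.1]
gripper_width: 35.5
```

```bash
cat > gap.py <<'E'
from meas import *
def edges(tag):
    c=ld(tag); f=c['frame'].astype(float)
    g=f[...,:3]; res=[]
    hsv=cv2.cvtColor(c['frame'],cv2.COLOR_BGR2HSV)
    # steel mask: low saturation, mid value; row scan 
    for r in range(66,84,2):
        row=cv2.resize(c['frame'][r:r+1],None,fx=8,fy=1,interpolation=cv2.INTER_LINEAR).astype(float)[0]
        d=row-np.array([155,148,148]); val=row.max(1); sat=(row.max(1)-row.min(1))
        m=(sat<45)&(val<188)&(val>95)
        x=np.arange(len(m)); m&=(x>215*8)&(x<365*8)
        n,l,s,_=cv2.connectedComponentsWithStats(m[None].astype(np.uint8))
        res.append((r,[(round(s[i,0]/8,1),round((s[i,0]+s[i,2])/8,1)) for i in range(1,n) if s[i,2]>16]))
    return res
E
python3 - <<'E'
from gap import *
cap('wrist','wrist9'); o=robot.get_obs(); print(o['tool_pos'],o['force'],o['gripper_width'])
print(ld('wrist7')['frame'][74,222:236].tolist()); print(ld('wrist9')['frame'][74,235:262].tolist())
for k in ('wrist7','wrist8','wrist9'):
  print(k); [print(e) for e in edges(k)]
z=cv2.imread('pics/wrist9.png')[0:120,190:390]; cv2.imwrite(f'pics/w9z.png',cv2.resize(z,None,fx=4,fy=4,interpolation=cv2.INTER_CUBIC))
E
```

```text
[537.90318097  66.99659744  38.43639689] [0.38890048 1.75430953 5.25099261] 35.17961293612982
[[156, 150, 148], [155, 149, 148], [156, 149, 147], [154, 148, 146], [134, 131, 131], [112, 110, 111], [78, 72, 71], [58, 86, 89], [55, 159, 170], [58, 200, 216], [57, 195, 210], [58, 195, 210], [56, 194, 209], [56, 195, 209]]
[[61, 205, 218], [60, 204, 217], [59, 205, 217], [48, 203, 217], [169, 213, 217], [225, 220, 217], [221, 221, 219], [222, 222, 221], [192, 192, 190], [154, 151, 148], [163, 156, 154], [163, 156, 154], [164, 157, 155], [159, 154, 153], [147, 143, 142], [123, 121, 121], [75, 75, 76], [143, 145, 143], [211, 212, 208], [221, 221, 220], [219, 220, 218], [219, 220, 218], [219, 220, 217], [226, 227, 218], [160, 161, 217], [52, 54, 215], [33, 34, 215]]
wrist7
(66, [(np.float64(215.1), np.float64(220.4)), (np.float64(356.6), np.float64(365.0))])
(68, [(np.float64(215.1), np.float64(227.4)), (np.float64(351.0), np.float64(365.0))])
(70, [(np.float64(215.1), np.float64(227.6)), (np.float64(349.0), np.float64(365.0))])
(72, [(np.float64(215.1), np.float64(227.8)), (np.float64(348.
[... 2779 characters left out ...]
np.float64(219.5), np.float64(222.5)), (np.float64(243.6), np.float64(251.1)), (np.float64(320.5), np.float64(329.1))])
(78, [(np.float64(215.1), np.float64(218.6)), (np.float64(219.9), np.float64(222.6)), (np.float64(243.5), np.float64(251.2)), (np.float64(320.5), np.float64(329.1))])
(80, [(np.float64(215.1), np.float64(218.1)), (np.float64(219.6), np.float64(222.6)), (np.float64(243.8), np.float64(251.4)), (np.float64(320.0), np.float64(329.0)), (np.float64(357.0), np.float64(359.2))])
(82, [(np.float64(215.1), np.float64(219.8)), (np.float64(220.6), np.float64(222.8)), (np.float64(243.6), np.float64(252.0)), (np.float64(320.0), np.float64(329.0)), (np.float64(357.0), np.float64(359.2))])
```

View pics/w9z.png

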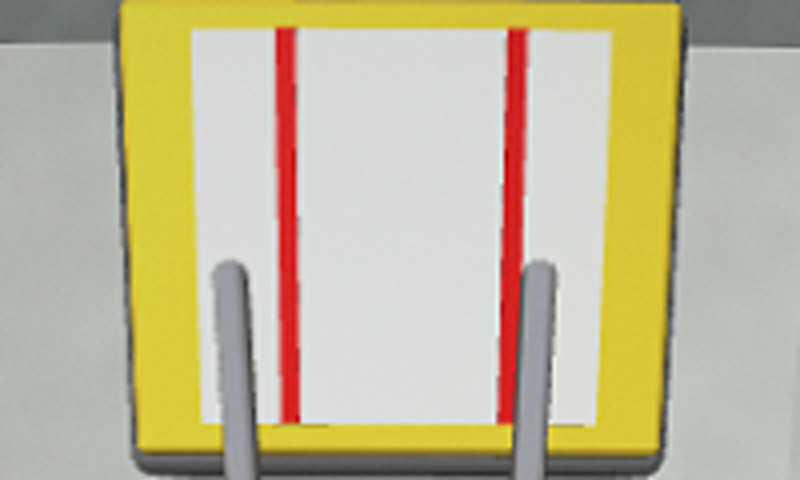

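```bash
cat > gap2.py <<'E'
from meas import *
def prof(tag,row,lo,hi):
    c=ld(tag); print(tag,row,lo,c['frame'][row,lo:hi].max(1).tolist())
def gap(tag,l,r,row,z=60):
    c=ld(tag); p=at_z(c,[[l,row],[r,row]],z); d=p[1]-p[0]
    return round(float(np.linalg.norm(d)),2)
E
python3 - <<'E'
from gap2 import *
for row in (71,75):
  prof('wrist7',row,222,236);prof('wrist7',row,340,360)
  prof('wrist8',row,229,246);prof('wrist8',row,326,345)
  prof('wrist9',row,241,257);prof('wrist9',row,315,333)
  c=ld('wrist9');print(c['frame'][row,315:333].tolist())
# red lines check at z=50
for t in ('wrist7','wrist9'):
  c=ld(t);f=c['frame'].astype(int);row=40
  m=np.clip(f[row,:,2]-f[row,:,1]-40,0,None)*((np.arange(560)>250)&(np.arange(560)<330)); x=np.arange(560)
  l=(x*m)[:288].sum()/m[:288].sum(); r=(x*m)[288:].sum()/m[288:].sum(); print('lines',l,r,gap(t,l,r,row,50))
E
```

```text
wrist7 71 222 [155, 154, 157, 150, 129, 103, 60, 138, 218, 211, 210, 210, 209, 210]
wrist7 71 340 [209, 208, 209, 209, 208, 209, 214, 197, 115, 108, 149, 156, 153, 154, 155, 147, 119, 144, 182, 178]
wrist8 71 229 [219, 202, 154, 163, 164, 163, 162, 153, 130, 99, 75, 174, 223, 219, 219, 219, 219]
wrist8 71 326 [219, 217, 218, 219, 219, 219, 142, 98, 158, 163, 161, 162, 159, 157, 129, 142, 223, 217, 216]
wrist9 71 241 [221, 206, 171, 161, 162, 161, 164, 159, 141, 114, 70, 184, 224, 219, 219, 220]
wrist9 71 315 [213, 211, 211, 213, 218, 88, 146, 164, 164, 161, 163, 161, 136, 119, 182, 223, 219, 219]
[[68, 70, 213], [26, 28, 211], [33, 33, 211], [31, 33, 213], [32, 34, 218], [88, 87, 72], [146, 143, 139], [164, 159, 156], [164, 158, 155], [161, 155, 153], [163, 158, 155], [161, 157, 154], [136, 132, 133], [119, 119, 119], [179, 182, 180], [220, 223, 221], [216, 219, 217], [216, 219, 218]]
wrist7 75 222 [155, 157, 154, 154, 138, 115, 81, 90, 172, 216, 212, 211, 209, 209]
wrist7 75 340 [211, 209, 210, 208, 210, 211, 205, 162, 93, 129, 160, 156, 157, 155, 151, 137, 122, 151, 183, 180]
wrist8 75 229 [217, 203, 161, 172, 162, 161, 163, 157, 139, 111, 66, 150, 215, 220, 219, 219, 219]
wrist8 75 326 [219, 218, 218, 219, 222, 220, 91, 114, 168, 163, 163, 162, 158, 151, 123, 159, 222, 217, 216]
wrist9 75 241 [221, 222, 188, 148, 162, 163, 162, 162, 147, 124, 80, 146, 212, 222, 220, 219]
wrist9 75 315 [191, 211, 211, 216, 179, 92, 161, 164, 164, 163, 162, 159, 129, 111, 228, 222, 219, 219]
[[47, 47, 191], [28, 27, 211], [32, 34, 211], [36, 35, 216], [43, 43, 179], [92, 91, 78], [161, 158, 153], [164, 157, 156], [164, 158, 155], [163, 158, 155], [162, 158, 155], [159, 155, 152], [129, 125, 125], [111, 111, 111], [225, 228, 227], [219, 222, 220], [216, 219, 217], [216, 219, 218]]
lines 260.05535714285713 316.6030150753769 22.21
lines 261.1495176848875 317.9121405750799 22.18
```

Visual gap is about 25.1 mm (open picture as the 44 mm scale) and the width model gives 25.3 mm. It needs about 1.6 mm more closure.

>>> drive_tool:
  steps: "0 0 0 0 0 0 0.41;0 0 0 0 0 0 0.405;0 0 0 0 0 0 0.4;0 0 0 0 0 0 0.397;0 0 0 0 0 0 0.397;0 0 0 0 0 0 0.397;0 0 0 0 0 0 0.397;0 0 0 0 0 0 0.397;0 0 0 0 0 0 0.397;0 0 0 0 0 0 0.397;0 0 0 0 0 0 0.397;0 0 0 0 0 0 0.397"
  newtons: 20

```text
clock: 12.38
tool_pos: [537.8, 67.0, 38.4]
orientation: [2.576, 1.798, 0.001]
force: [1.7, 1.9, 5.7]
gripper_width: 33.9
```

```bash
cat > fin.py <<'E'
from gap2 import *
import sys
t=sys.argv[1]
for i in range(4):
  o=robot.get_obs(); print(o['clock'],o['tool_pos'].round(2),o['force'].round(1),round(o['gripper_width'],2)); cap('wrist',t)
def half(v,x0): # position of half crossing between strip min and bg
    return None
for row in (71,75):
  c=ld(t); print(row,'L',c['frame'][row,248:268].max(1).tolist()); print('R',c['frame'][row,304:330].tolist())
z=cv2.imread(f'pics/{t}.png')[0:120,190:390]; cv2.imwrite(f'pics/{t}z.png',cv2.resize(z,None,fx=4,fy=4,interpolation=cv2.INTER_CUBIC))
print(c['frame'][71,248:268].tolist())
E
python3 fin.py wrist10
```

```text
12.3833 [537.84  66.99  38.39] [1.7 1.9 5.7] 33.9
12.4333 [537.85  66.98  38.36] [1.8 1.  4.4] 33.89
12.4833 [537.84  67.04  38.39] [1.7 1.6 5.5] 34.0
12.5333 [537.87  67.    38.42] [0.9 2.3 4.7] 34.29
71 L [162, 163, 163, 164, 152, 128, 85, 145, 213, 222, 227, 217, 215, 215, 216, 216, 217, 217, 223, 220]
R [[218, 219, 218], [217, 219, 218], [218, 220, 218], [217, 220, 218], [218, 219, 217], [217, 220, 218], [217, 219, 217], [216, 219, 217], [217, 219, 217], [220, 223, 219], [229, 231, 220], [59, 61, 185], [45, 45, 142], [108, 108, 99], [170, 165, 161], [163, 156, 156], [164, 158, 155], [160, 155, 153], [162, 157, 157], [148, 145, 143], [121, 121, 121], [147, 150, 148], [223, 226, 224], [218, 220, 219], [216, 219, 216], [217, 219, 217]]
75 L [162, 162, 163, 165, 154, 134, 95, 115, 202, 225, 226, 217, 216, 216, 215, 214, 215, 217, 223, 220]
R [[218, 220, 218], [217, 219, 218], [217, 219, 218], [218, 220, 218], [216, 218, 216], [218, 220, 218], [218, 220, 218], [218, 220, 218], [218, 219, 217], [221, 223, 218], [229, 231, 219], [70, 72, 222], [60, 61, 103], [124, 123, 116], [167, 161, 158], [163, 157, 154], [163, 158, 155], [161, 155, 154], [164, 158, 156], [143, 140, 137], [122, 122, 124], [183, 186, 183], [221, 223, 221], [218, 220, 218], [216, 219, 218], [217, 220, 218]]
[[162, 156, 155], [163, 156, 155], [163, 155, 154], [164, 157, 155], [152, 147, 145], [128, 126, 125], [84, 84, 85], [145, 145, 144], [212, 213, 211], [221, 222, 219], [226, 227, 219], [161, 163, 217], [50, 52, 215], [35, 37, 215], [39, 39, 216], [33, 34, 216], [107, 108, 217], [205, 205, 217], [223, 223, 218], [219, 220, 218]]
```

View pics/wrist10z.png

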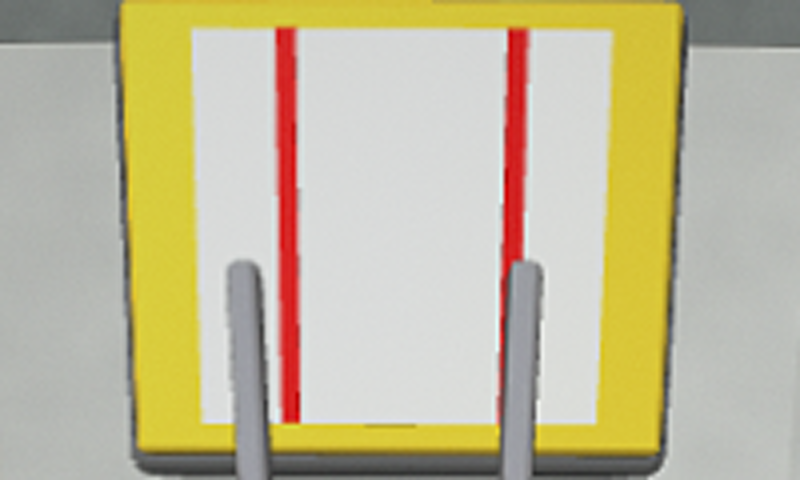

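```bash
cat > gap3.py <<'E'
from gap2 import *
def cross(v,i0,step,th=150):
    # from mid outward (i0) step to blade; first crossing below th
    i=i0
    while v[i]>=th: i+=step
    return i-step*(th-v[i])/(v[i-step]-v[i])
def g(t,show=True):
    c=ld(t); L=[];G=[];Rr=[]
    for row in range(70,82):
        v=c['frame'][row].max(1).astype(float)
        a=cross(v,288,-1); b=cross(v,288,1); L.append(a);Rr.append(b)
        G.append(gap(t,a,b,row,58))
    print(t,'px',np.mean(np.subtract(Rr,L)).round(2),'L',np.mean(L).round(2),'R',np.mean(Rr).round(2),'mm@58',np.mean(G).round(2),np.std(G).round(2))
if __name__=='__main__':
    import sys
    for t in sys.argv[1:]: g(t)
E
python3 gap3.py wrist7 wrist8 wrist9 wrist10
```

```text
wrist7 px 117.26 L 229.73 R 347.0 mm@58 44.39 0.26
wrist8 px 91.42 L 240.14 R 331.56 mm@58 34.4 0.14
wrist9 px 67.22 L 252.1 R 319.31 mm@58 25.28 0.12
wrist10 px 60.23 L 255.42 R 315.65 mm@58 22.65 0.07
```

Normalised to the open 44 mm, the gap is about 22.45 mm. One last small closure, then hold.

>>> drive_tool:
  steps: "0 0 0 0 0 0 0.394;0 0 0 0 0 0 0.394;0 0 0 0 0 0 0.394;0 0 0 0 0 0 0.394;0 0 0 0 0 0 0.394;0 0 0 0 0 0 0.394;0 0 0 0 0 0 0.394;0 0 0 0 0 0 0.394;0 0 0 0 0 0 0.394;0 0 0 0 0 0 0.394;0 0 0 0 0 0 0.394;0 0 0 0 0 0 0.394"
  newtons: 20

```text
clock: 13.58
tool_pos: [537.9, 67.0, 38.4]
orientation: [2.576, 1.798, 0.001]
force: [1.3, 0.6, 4.9]
gripper_width: 33.9
```

```bash
python3 fin.py wrist11|head -4; python3 gap3.py wrist11; python3 - <<'E'
from meas import *
cap('scene','scene11');cap('side','side11')
for n in ('scene11','side11'): run(n)
a=cv2.imread('pics/scene11.png')[150:290,220:370];b=cv2.imread('pics/side11.png')[150:290,190:340]
cv2.imwrite('pics/fin.png',np.hstack([cv2.resize(x,(400,373),interpolation=cv2.INTER_CUBIC) for x in(a,b)]))
E
```

```text
13.5833 [537.86  66.98  38.39] [1.3 0.6 4.9] 33.91
13.6333 [537.85  66.99  38.39] [0.9 1.5 4.9] 33.43
13.6833 [537.85  66.99  38.4 ] [1.4 1.3 4.6] 33.79
13.7333 [537.89  66.98  38.41] [0.9 1.7 5. ] 33.59
wrist11 px 59.27 L 255.91 R 315.18 mm@58 22.29 0.13
yel 39 [587.8 146.6] [41.2 18. ] 78.6 z 51.6 mean [591.7 145.8]
blue 34 [672.7 114.2] [38.4  7.8] 72.2 z 51.3 mean [672.8 114.8]
lock 315 [516.2  -2.2] [50.  84.3] 69.6 z 87.7 mean [519.3  -3.1]
knob 19 [514.2  -1.7] [11.2 14.9] 79.2 z 122.1 mean [515.4  -2.6]
heel 83 [499.  -42.2] [25.7 48.1] 69.7 z 71.4 mean [500.4 -43.1]
yel 64 [569.  153.8] [41.8 56.8] 70.8 z 50.0 mean [564.1 160.9]
blue 27 [626.5 132.1] [41.9  9.2] 74.9 z 50.1 mean [626.6 131.3]
lock 142 [494.3   4.9] [53.3 53.6] 73.5 z 87.2 mean [489.    3.6]
knob 41 [535.8  79.8] [57.9 27. ] 4.1 z 119.8 mean [534.8  77.7]
heel 23 [482.7 -47.3] [13.2 32.3] 57.8 z 69.9 mean [481.9 -45.3]
```

View pics/fin.png

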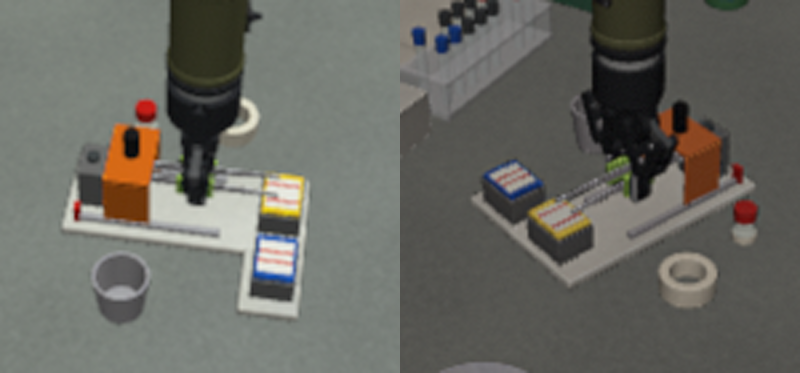

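View pics/wrist11.png

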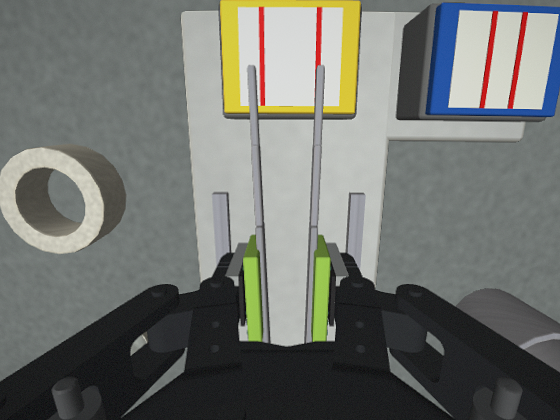

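```bash
python3 - <<'E'
from rig import robot
print(robot.hand_in())
E
```

```text
the job is handed in; nothing more can be done
None
```

I slid the lock to its end stop and handed the job in while still squeezing the forceps at a tip gap of about 22 mm. That matches the yellow wide gauge plate under the tips, whose red lines measured 22.2 mm in the picture.

- **Lock:** I moved it 64.2 mm by the knob, until it stopped moving under about a 17 N push. Its position was about 70 mm behind squeeze (within 1.3 mm), and the scene camera showed it unmoved after the squeeze. One thing disagreed: in the oblique scene and side pictures the lock's cheek still looked short of the red stop blocks. I went by the push force and the measured position.
- **Gap:** The final wrist picture gave about 22.1 mm, scaled on the 44 mm open gap. The gripper's measured width of 33.4 to 33.9 mm would mean 22 to 23 mm, so the two differ by a few tenths.
- **Hold:** The grip was set to 20 N and stayed steady over the last pictures. The tips never came near closing.
- **Surroundings:** The tape roll, cup and vial look undisturbed in the last pictures. I did not check the items farther away again, but the arm only passed near them once, at about 230 to 250 mm height.

The robot's clock read about 14 s at hand-in.

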